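Open the orange-capped sample jar

ROBOT

A 6-joint arm with a two-finger parallel gripper is mounted at the origin on a cart in front of the work surface, level with it; the furniture and walls round the work are solid. World frame = base frame: x ahead of the robot, y to its left, z up, the work surface at z = 0. Lengths are in m, angles in rad, forces in N, time in s.
With the tool pointing down it reaches from about 0.25 to 0.725 m from the base axis. Payload 4 kg.
Tool frame: the origin (TCP) lies between the finger pads; the fingertips stand 11 mm ahead of it and the grasp point (between the pads) lies 8 mm behind it (tcp_to_tips is the z of the fingertips in the tool frame, in m); z points along the fingers, y is the direction in which the jaws open and shut (so a half turn about z gives the same grasp; the last joint's range is limited). The gripper opens to 85 mm and grips with 20 to 120 N. Pads are 22 mm wide; open, the fingers measure 114 mm over their backs; the gripper's body (76 mm by 85 mm) begins 54 mm behind the grasp point. The pads swing forward as they close: fully open they stand 13 mm farther back than shut.
Start: joints at [-1.35, 0.241, 0.005, 1.335, 0, 1.571], TCP at [0.11, -0.488, 0.218] pointing down, gripper open.
Joint ranges: [-2.72, 2.72], [-1.05, 1.87], [-1.09, 1.28], [-1.99, 2.15], [-1.42, 1.44], [-3.14, 3.14]. Speed limits (rad/s): [2.79, 2.79, 3.14, 3.14, 3.14, 3.14].

INTERFACE

Orientations are given as a unit quaternion [x, y, z, w].
In Python, from workcell import * gives the robot as it stands.
- The arm moves only by the tool move_arm, never from a script. Its argument "moves" is a list that holds one entry, the list of rows, each a list of 7 numbers: the shift along the world's x, y, z in units of 500 mm (1.0 is 500 mm), then the turn, a rotation vector about the world's x, y, z in units of 30 degrees (1.0 is 30 degrees), then the closure, from -1 (fully open) to 1 (shut), so that 0 is half open. A call has 1 to 8 rows; each row shifts and turns the pose as measured when the row begins; what a row does not reach is not made up. A row lasts 1/12 s, in which the tool goes at most 41.7 mm and 7.16 degrees, less where a joint would pass 70% of its speed; a pose out of reach is approached as far as the arm can. A call with a number of a shift or a turn outside -1 to 1 is refused whole. A call with a gripper value outside its range is refused whole. The fingers move at their own pace and stop on an object; the grip force is fixed at half the most. Time passes only in rows, so rows that do not move let the fingers close. It gives the time, the measured TCP pose, the force and the opening at its end, in the units of the state.
- get_obs(): the state, without advancing time (a new reading comes with each control period).
- camera(name): name is "scene" or "top" or "wrist"; returns a dict with "pixels" (480x640x3 uint8, red, green, blue), "range_z" (480x640 float32, m along the optical axis (not along the pixel's ray), 0 where there is no reading), "fx", "fy", "cx", "cy" (pixels), "extrinsics" (4x4, takes a point from camera to world coordinates). Camera axes: x right, y down, z forward; pixel columns grow to the right and rows downward; lengths in m; the calibration is good to about 2 mm. A picture is of the moment at which its call begins.
- job_done(): hands the job in, once; it reports no verdict.
The state is a dict: "clock": time; "joint_pos": joint angles; "joint_vel": joint speeds; "tau": joint torques, N m; "eef_pos": TCP position; "tool_rot": TCP orientation; "ft_force": force on the tool from outside, world axes, zero at the start; "ft_torque": the same for the moment, N m; "grip_width": finger opening in m.
Only numpy, scipy, OpenCV 4.12 (cv2) and the standard library are available. Lean on these libraries where they do the work, as an engineer would, in place of code of your own. Each camera call takes 0.05 s, during which the arm holds its last target.

TASK

Open the sample jar with the orange cap: unscrew the cap anticlockwise until its thread is free, lift it straight off and set it down, top side up, in the round steel dish. Set it down rather than dropping it, and let go of it.

Things in the scene. Friction and masses are not known exactly. Their poses are not given: they have to be found in the camera images.
- cap: Orange ribbed screw cap, 55 mm across, 28 high, 40 g. Origin: centre of lower edge; z up; white line on top = its x axis. Its angle (x from the jar's x, + anticlockwise seen from above) starts at 0.05 to 0.4 rad; coarse 3-start thread: held down below 1.12, free to lift from 1.12 to 1.76 (a stop). Turning by 1.35 in one grasp always frees it; no need to raise it meanwhile. 2 mm side play.
- jar: Amber jar under the orange cap, 52 mm across, clamped in a grey round stand (92 mm across, collar 68 mm across up to z = 34 mm) fixed to the bench: it cannot turn. Origin: centre of the stand's underside, z up along the jar; a black clamp screw sticks out 53 mm along x at z = 25. Shoulder at z = 66; closed cap from z = 68 to 96; the neck inside it ends at z = 92.
- blue_capped_jar: Second jar and stand of the same shape and sizes, but with a blue cap that is fixed; not to be opened. Origin: centre of the stand's underside.
- dish: Round steel dish for the cap: 130 mm across, 14 high, wall 4, flat floor 122 mm across, 4 mm above its underside, 0.3 kg, loose on the bench. Origin: centre of its underside, z up. Beyond it a fixed stack of clear plates, 155 mm high, covers x = 0.53 to 0.66 m, y = -0.18 to -0.02 m of the bench.
Not all that is in view belongs to the job. Of the things shaped like the cap, the orange one is meant.

How it is judged:
On the way, in this order (a step that is already met when the one before it is completed fails the run):
1. the orange cap is turned free of its thread while it still sits on the jar (angle between the x axis of cap and the x axis of jar, either way round above 1 rad and z of cap in the frame of jar below 0.085 m and horizontal distance between cap and jar below 0.015 m), for 0.05 s.
2. the cap is lifted off, clear of the neck (z of cap in the frame of jar above 0.095 m), for 0.05 s.
At the end, for the whole second after the job is handed in: The orange cap lies at rest inside the steel dish, flat on its floor and top side up (within 10 degrees, centre within 37 mm of the dish's centre), released (horizontal distance between cap and dish below 0.037 m and z of cap in the frame of dish below 0.012 m and angle between each of cap, dish's own z axis and vertical below 0.17 rad and linear speed of cap below 0.02 m/s); the robot touches nothing.
It fails at once if the cap is dropped: let go over the dish while its lower edge is more than 35 mm above the dish's underside (z of cap in the frame of dish above 0.035 m and horizontal distance between cap and dish below 0.065 m and contact force between the fingers and cap below 0.05 N).
It also fails if it takes over 45 s, if anything falls off the work surface, if the arm or the gripper's body presses on something with over 40 N, if the wrist force passes 120 N, or if a joint passes its speed limit or range.

## Working session

There is one attempt and no reset: what is moved stays moved. The work goes in short steps, Python scripts to look and compute and a tool call to move; the robot and the scene stay as the last step left them, time stands still between calls to the robot, and variables do not carry over. Pictures are saved under pics/ and viewed, and the job is handed in when it is done.

Besides the shell and the picture viewer there is one more tool, called as name(argument=value, ...) on one line, values as JSON. move_arm: Moves the arm, as the interface text tells. Shifts and turns lie within -1 to 1; 1 stands for 500 mm of shift or 30 degrees of turn. Its arguments: {"type":"object","properties":{"moves":{"type":"array","items":{"type":"array","items":{"type":"array","items":{"type":"number"}}}}},"required":["moves"]}

```bash
mkdir -p pics; ls; python3 - <<'E'
from workcell import *
import cv2,numpy as np,pickle
o=get_obs();print({k:np.round(v,3) for k,v in o.items()})
for n in ["scene","top","wrist"]:
    c=camera(n);pickle.dump(c,open(f"{n}0.pkl","wb"))
    cv2.imwrite(f"pics/{n}0.png",c["pixels"][:,:,::-1]);print(n,c["fx"],c["cx"],c["cy"],np.round(c["extrinsics"],3).tolist())
E
```

```text
pics
{'clock': np.float64(0.0), 'joint_pos': array([-1.35 ,  0.241,  0.004,  1.335, -0.   ,  1.571]), 'joint_vel': array([ 0.   ,  0.   , -0.002, -0.   ,  0.001, -0.001]), 'tau': array([-1.0000e-03, -3.7231e+01,  2.5241e+01,  1.7000e-02, -0.0000e+00,
        0.0000e+00]), 'eef_pos': array([ 0.109, -0.487,  0.217]), 'tool_rot': array([ 0.994,  0.11 , -0.   , -0.001]), 'ft_force': array([ 0.091, -0.368, -0.571]), 'ft_torque': array([-0.104, -0.007, -0.027]), 'grip_width': np.float64(0.086)}
scene 599.3106630703809 326.3316489435612 237.91796822375687 [[0.805, -0.397, 0.441, -0.27], [-0.593, -0.554, 0.584, -0.973], [0.013, -0.732, -0.682, 1.185], [0.0, 0.0, 0.0, 1.0]]
top 573.182205892301 318.4749790546344 236.54637824553913 [[-0.023, -0.988, 0.149, 0.256], [-1.0, 0.023, -0.004, 0.001], [0.001, -0.15, -0.989, 1.335], [0.0, 0.0, 0.0, 1.0]]
wrist 405.4753392526758 322.9159489891928 238.7814246942465 [[0.219, -0.935, -0.279, 0.181], [-0.976, -0.21, -0.062, -0.471], [-0.001, 0.286, -0.958, 0.374], [0.0, 0.0, 0.0, 1.0]]
```

View pics/scene0.png

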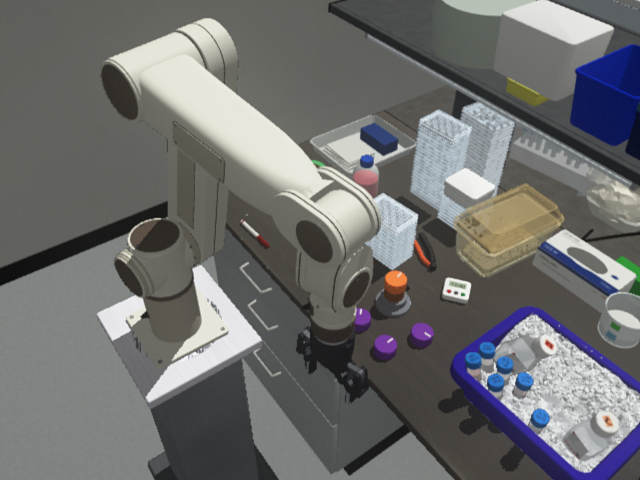

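View pics/top0.png

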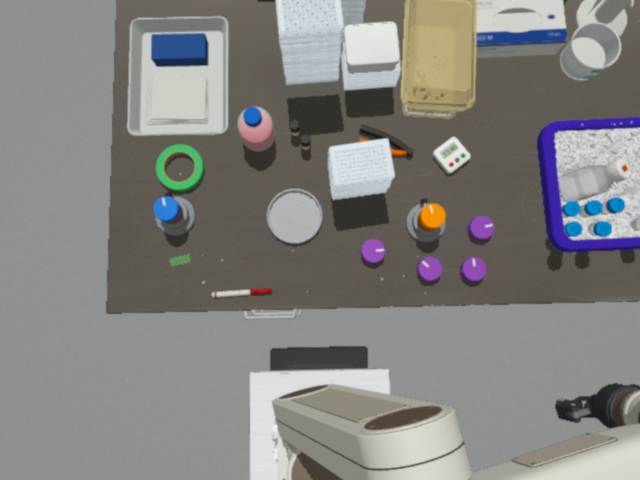

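View pics/wrist0.png

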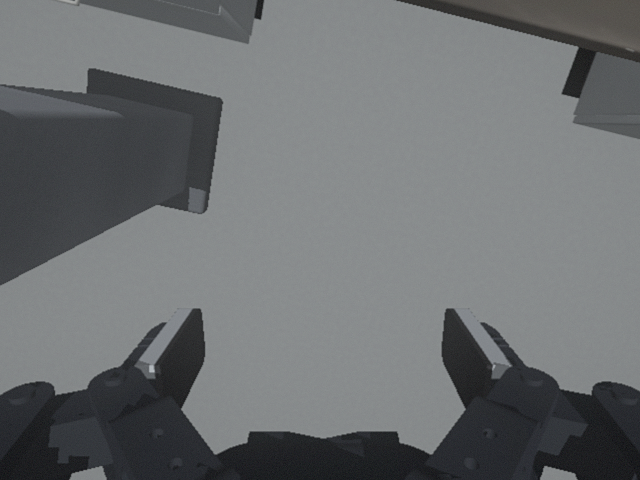

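The scene view shows the orange cap at (397,283) on its grey stand. In the top view the orange cap is at (432,217), the dish at (294,217), the blue-capped jar at (168,210), the purple caps at (373,251), (430,268), (474,269) and (481,228), and the clear plate stack at (360,168). The wrist view sees only floor. The orange cap on the stand is the only one that fits. Next I'll confirm it in a crop and measure it.

```bash
cat > h.py <<'E'
import numpy as np,cv2,pickle
def ld(n): return pickle.load(open(n+".pkl","rb"))
def ray(c,u,v):
    E=c["extrinsics"];d=E[:3,:3]@np.array([(u-c["cx"])/c["fx"],(v-c["cy"])/c["fy"],1]);return E[:3,3],d
def onz(c,u,v,z):
    o,d=ray(c,u,v);return o+d*(z-o[2])/d[2]
def tri(a,b):
    A=[];B=[]
    o1,d1=a;o2,d2=b
    s=np.linalg.lstsq(np.c_[d1,-d2],o2-o1,rcond=None)[0]
    p=o1+s[0]*d1;q=o2+s[1]*d2
    return (p+q)/2,np.linalg.norm(p-q)
def pts(c):
    E=c["extrinsics"];v,u=np.mgrid[:480,:640];z=c["range_z"]
    P=np.stack([(u-c["cx"])/c["fx"]*z,(v-c["cy"])/c["fy"]*z,z],-1)@E[:3,:3].T+E[:3,3]
    P[z==0]=np.nan
    return P
def orange(c):
    h=cv2.cvtColor(c["pixels"],cv2.COLOR_RGB2HSV);return cv2.inRange(h,(8,150,120),(20,255,255))
E
python3 - <<'E'
from h import *
ims=[]
for n,(x0,y0,x1,y1) in dict(top0=(385,170,465,250),scene0=(355,250,435,330)).items():
    ims.append(cv2.resize(ld(n)["pixels"][y0:y1,x0:x1,::-1],(400,400),interpolation=cv2.INTER_CUBIC))
cv2.imwrite("pics/crop0.png",np.hstack(ims))
for n in["top0","scene0"]:
    c=ld(n);m=orange(c);k,l,s,ce=cv2.connectedComponentsWithStats(m)
    P=pts(c)
    for i in range(1,k):
        if s[i,4]>60:
            q=P[l==i];print(n,s[i],ce[i].round(1),np.nanmedian(q,0).round(3),np.nanpercentile(q[:,2],[5,50,95]).round(3))
    # top plane
    big=1+np.argmax(s[1:,4]);q=P[(l==big)&(P[...,2]>0.090)]
    if len(q): print("top pts",len(q),q.min(0).round(3),q.max(0).round(3),q.mean(0).round(3))
# dish
c=ld("top0");g=cv2.cvtColor(c["pixels"],cv2.COLOR_RGB2HSV);m=(cv2.inRange(g,(0,0,95),(180,60,255)))
roi=np.zeros_like(m);roi[180:255,255:335]=255;m&=roi
cs,_=cv2.findContours(m,0,1);C=max(cs,key=cv2.contourArea);e=cv2.fitEllipse(C);print(e)
for z in(0.0,.014):print(z,onz(c,*e[0],z).round(4))
P=pts(c);print("dish depth z",P[200:232,280:308,2].mean(),"rim/bench",P[150,230],P[250,330])
q=P[(m>0)];print("dish z pct",np.nanpercentile(q[:,2],[5,50,95]),"x",np.nanpercentile(q[:,0],[0,100]),"y",np.nanpercentile(q[:,1],[0,100]))
for n,b in dict(plates=(330,135,392,200),).items():
    q=P[b[1]:b[3],b[0]:b[2]].reshape(-1,3);q=q[q[:,2]>.1];print(n,q.min(0),q.max(0))
E
```

```text
top0 [391 149  16   7  85] [398.1 152. ] [ 0.656 -0.199  0.013] [0.004 0.013 0.017]
top0 [419 203  27  26 504] [432.2 216.4] [ 0.483 -0.256  0.095] [0.078 0.095 0.099]
top pts 437 [ 0.458 -0.284  0.09 ] [ 0.511 -0.23   0.103] [ 0.484 -0.257  0.095]
scene0 [385 270  22  23 314] [395.6 279.8] [ 0.483 -0.265  0.097] [0.088 0.097 0.102]
top pts 288 [ 0.458 -0.29   0.09 ] [ 0.512 -0.231  0.105] [ 0.484 -0.262  0.098]
((290.50390625, 210.50848388671875), (72.56895446777344, 83.93096923828125), 41.79548645019531)
0.0 [0.5218 0.0601 0.    ]
0.014 [0.519  0.0595 0.014 ]
dish depth z nan rim/bench [ 6.73808689e-01  2.03663332e-01 -6.14754500e-04] [ 0.42523514 -0.03102012  0.00105052]
dish z pct [-0.00398646  0.00195645  0.01344609] x [0.41550435 0.59936687] y [-0.04360404  0.1451959 ]
plates [ 0.54477093 -0.16473421  0.10017702] [ 0.64301108 -0.03277144  0.1616486 ]
```

View pics/crop0.png

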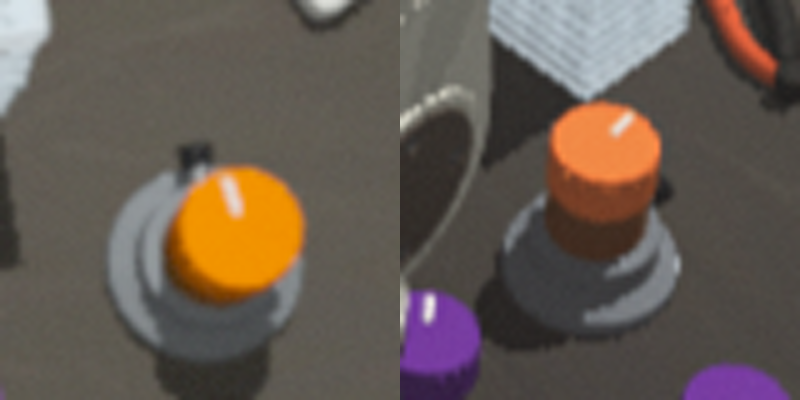

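The crop confirms it: an orange cap with a white line on top, on a grey stand, with the black clamp screw pointing to +x. Next I'll bring the wrist camera over it for a second look.

move_arm(moves=[[[0.07,0.043,0.01,0,0,-0.05,-1],[0.07,0.043,0.01,0,0,-0.05,-1],[0.07,0.043,0.01,0,0,-0.05,-1],[0.07,0.043,0.01,0,0,-0.05,-1],[0.07,0.043,0.01,0,0,-0.05,-1],[0.07,0.043,0.01,0,0,-0.05,-1],[0.07,0.043,0.01,0,0,-0.05,-1],[0.07,0.043,0.01,0,0,-0.05,-1]]])

```text
clock: 0.82
eef_pos: [0.386, -0.3124, 0.2536]
tool_rot: [1.0, -0.01, -0.003, -0.003]
ft_force: [0.1, -1.0, -0.0]
grip_width: 0.0856
```

```bash
python3 - <<'E'
from workcell import *
import cv2,pickle
for n in ["wrist","top"]:
    c=camera(n);pickle.dump(c,open(f"{n}1.pkl","wb"));cv2.imwrite(f"pics/{n}1.png",c["pixels"][:,:,::-1])
E
```

```text
(no output)
```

View pics/wrist1.png

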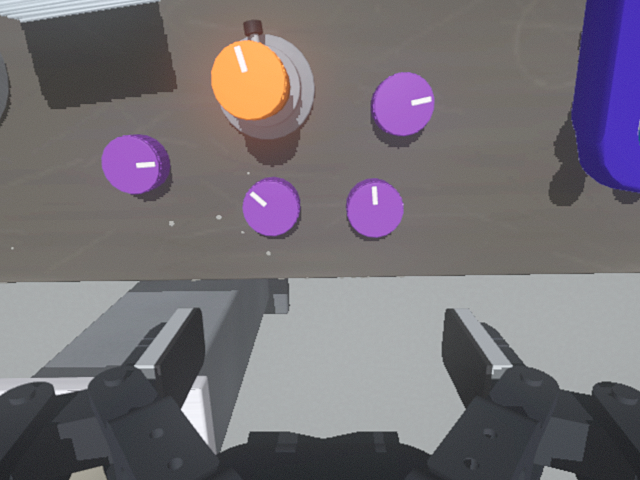

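move_arm(moves=[[[0.06,0.04,0.0,0,0,0,-1],[0.06,0.04,0.0,0,0,0,-1],[0.03,0.02,0,0,0,0,-1],[0,0,0,0,0,0,-1]]])

```text
clock: 1.25
eef_pos: [0.4664, -0.2588, 0.2524]
tool_rot: [1.0, -0.005, -0.003, -0.003]
ft_force: [-0.2, -0.1, 0.8]
grip_width: 0.0856
```

```bash
python3 - <<'E'
from workcell import *
import cv2,pickle
for n in ["wrist"]:
    c=camera(n);pickle.dump(c,open(f"{n}2.pkl","wb"));cv2.imwrite(f"pics/{n}2.png",c["pixels"][:,:,::-1])
E
```

```text
(no output)
```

View pics/wrist2.png

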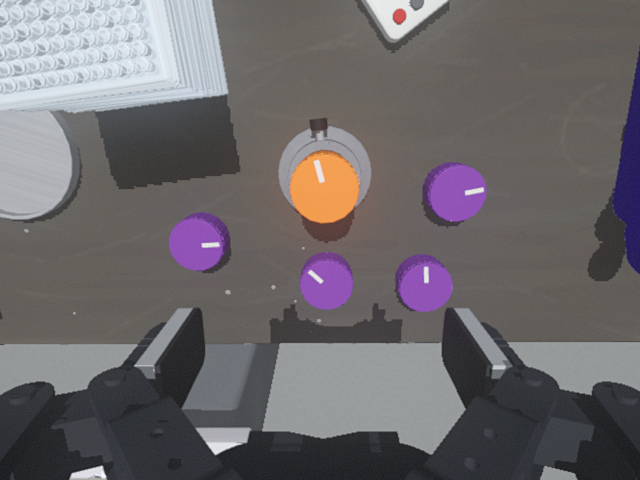

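Wrist view 1 shows the orange cap at (250,80), wrist view 2 at (325,187) with its white line near (319,171) and the clamp screw at (319,128).

```bash
python3 - <<'E'
from h import *
R=[];L=[]
for n in["top0","top1","wrist1","wrist2"]:
    c=ld(n);h=cv2.cvtColor(c["pixels"],cv2.COLOR_RGB2HSV)
    m=cv2.inRange(h,(5,120,200) if n[0]=='w' else (8,150,170),(20,255,255));k,l,s,ce=cv2.connectedComponentsWithStats(m);b=1+np.argmax(s[1:,4])
    m=(l==b).astype(np.uint8)*255
    m=cv2.morphologyEx(m,cv2.MORPH_CLOSE,np.ones((9,9)))
    cs,_=cv2.findContours(m,0,1);C=max(cs,key=cv2.contourArea);e=cv2.fitEllipse(cv2.convexHull(C))
    P=pts(c);q=P[(m>0)]; zt=np.nanpercentile(q[:,2],[25,50,75])
    print(n,np.round(e[0],1),np.round(e[1],1),"hue v",h[m>0].mean(0).round(),"depth z",zt.round(4),"onz96",onz(c,*e[0],.096).round(4))
    x,y,w,hh=s[b,:4]
    wm=cv2.inRange(h,(0,0,170),(180,90,255));f=np.zeros_like(wm);cv2.ellipse(f,e,255,-1);wm&=cv2.erode(f,np.ones((3,3)))
    v,u=np.nonzero(wm)
    W=np.array([onz(c,a,b_,.096)[:2] for a,b_ in zip(u,v)])
    if len(W)>5:
        l4=cv2.fitLine(W.astype(np.float32),2,0,.01,.01).ravel();d=l4[:2]*np.sign(l4[0]);print("  line ang",np.arctan2(d[1],d[0]).round(3),"mid",W.mean(0).round(4),len(W))
    R.append((n,ray(c,*e[0])))
d=dict(R)
for a,b in[("wrist1","wrist2"),("top0","wrist2"),("top0","wrist1")]:print(a,b,[np.round(t,4) for t in tri(d[a],d[b])])
# clamp screw & stand in wrist2
c=ld("wrist2");print("screw z25",onz(c,319,125,.028).round(4))
P=pts(c)
reg=P[100:220,270:380].reshape(-1,3);px=reg[(reg[:,2]>.0)&(np.abs(reg[:,2]-.034)<.004)];print("collar",px.min(0).round(3),px.max(0).round(3))
h=cv2.cvtColor(c["pixels"],cv2.COLOR_RGB2GRAY);m=np.zeros_like(h);m[110:145,300:340]=255
m=((h<45)&(m>0)&(P[...,2]>.01));v,u=np.nonzero(m);print("screw",u.mean(),v.mean(),P[m].mean(0).round(4),P[m].max(0).round(4))
# dish from scene/top depth: height band
for n in["top0","top1"]:
    c=ld(n);g=cv2.GaussianBlur(cv2.cvtColor(c["pixels"],cv2.COLOR_RGB2GRAY),(3,3),0)[175:260,250:340]
    ci=cv2.HoughCircles(g,cv2.HOUGH_GRADIENT,1,30,param1=100,param2=15,minRadius=24,maxRadius=32)
    for q in ci[0][:3]:print(n,"dish",q,onz(c,q[0]+250,q[1]+175,.014).round(4))
E
```

```text
top0 [432.7 215.3] [24.3 25.1] hue v [ 17. 237. 233.] depth z [0.0933 0.0951 0.0967] onz96 [ 0.4849 -0.2564  0.096 ]
  line ang 0.221 mid [ 0.4995 -0.2535] 14
top1 [432.7 215.4] [24. 25.] hue v [ 17. 239. 230.] depth z [0.0934 0.0952 0.0968] onz96 [ 0.4846 -0.2564  0.096 ]
  line ang 0.221 mid [ 0.4995 -0.2535] 14
wrist1 [248.1  79.4] [74.5 79.9] hue v [ 18. 153. 254.] depth z [0.096  0.0966 0.0971] onz96 [ 0.4865 -0.2585  0.096 ]
  line ang 0.254 mid [ 0.5004 -0.254 ] 181
wrist2 [324.1 187.3] [68.8 70.1] hue v [ 16. 164. 241.] depth z [0.096  0.0965 0.097 ] onz96 [ 0.4873 -0.2582  0.096 ]
  line ang 0.255 mid [ 0.5    -0.2542] 138
wrist1 wrist2 [array([ 0.4868, -0.2581,  0.093 ]), np.float64(0.0002)]
top0 wrist2 [array([ 0.4861, -0.258 ,  0.0888]), np.float64(0.0002)]
top0 wrist1 [array([ 0.4865, -0.2576,  0.0899]), np.float64(0.001)]
screw z25 [ 0.5325 -0.2537  0.028 ]
collar [ 0.477 -0.291  0.03 ] [ 0.539 -0.224  0.038]<stdin>:25: RuntimeWarning: Mean of empty slice.
  ret = ret.dtype.type(ret / rcount)
  ret = um.true_divide(
Traceback (most recent call last):
ValueError: zero-size array to reduction operation maximum which has no identity
```

```bash
python3 - <<'E'
from h import *
R={}
for n,(x0,y0,x1,y1,r) in dict(top0=(250,175,340,260,(24,32)),top1=(250,175,340,260,(24,32))).items():
    c=ld(n);g=cv2.cvtColor(c["pixels"],cv2.COLOR_RGB2GRAY)[y0:y1,x0:x1]
    hsv=cv2.cvtColor(c["pixels"],cv2.COLOR_RGB2HSV)[y0:y1,x0:x1]
    ci=cv2.HoughCircles(cv2.GaussianBlur(g,(3,3),0),cv2.HOUGH_GRADIENT,1,30,param1=100,param2=12,minRadius=r[0],maxRadius=r[1])
    for q in ci[0][:2]:print(n,"dish",q,onz(c,q[0]+x0,q[1]+y0,.014).round(4))
    m=(g>85).astype(np.uint8)*255;cs,_=cv2.findContours(m,0,1);C=max(cs,key=cv2.contourArea);e=cv2.fitEllipse(cv2.convexHull(C));print(n,e,onz(c,e[0][0]+x0,e[0][1]+y0,.014).round(4),cv2.boundingRect(C))
c=ld("top0");P=pts(c);q=P[200:235,275:313,2];print("dish floor z",np.nanmedian(q),np.isnan(q).mean())
c=ld("wrist2");print("wrist2 dish right edge",onz(c,79,165,.014).round(4), "bottom edge", onz(c,25,219,.014).round(4))
cv2.imwrite("pics/dish.png",cv2.resize(ld("top0")["pixels"][175:260,250:340,::-1],None,fx=6,fy=6))
E
```

```text
top0 dish [43.5 40.5 27.7] [0.507  0.0527 0.014 ]Traceback (most recent call last):
  File "<stdin>", line 8, in <module>
cv2.error: OpenCV(4.12.0) /io/opencv/modules/imgproc/src/shapedescr.cpp:361: error: (-201:Incorrect size of input array) There should be at least 5 points to fit the ellipse in function 'fitEllipseNoDirect'
```

The dish measures roughly (0.507, 0.053), and I'll refine that on the way over. The cap is at (0.486, -0.2575) with its top at about 0.095 m, which matches the stated size. Its angle from the screw is about 0.17 rad. Now I'll approach it.

move_arm(moves=[[[0.04,0.003,0,0,0,0.02,-1],[0,0,-0.06,0,0,0,-1],[0,0,-0.06,0,0,0,-1],[0,0,-0.06,0,0,0,-1],[0,0,-0.06,0,0,0,-1],[0,0,-0.03,0,0,0,-1],[0,0,0,0,0,0,-1]]])

```text
clock: 1.88
eef_pos: [0.4781, -0.2651, 0.1141]
tool_rot: [1.0, -0.003, -0.003, -0.001]
ft_force: [-0.1, -0.3, 0.8]
grip_width: 0.0857
```

```bash
python3 - <<'E'
from workcell import *
import cv2,pickle
for n in ["wrist"]:
    c=camera(n);pickle.dump(c,open(f"{n}3.pkl","wb"));cv2.imwrite(f"pics/{n}3.png",c["pixels"][:,:,::-1])
print(get_obs()["eef_pos"])
E
```

```text
[ 0.47829121 -0.26541544  0.11532221]
```

View pics/wrist3.png

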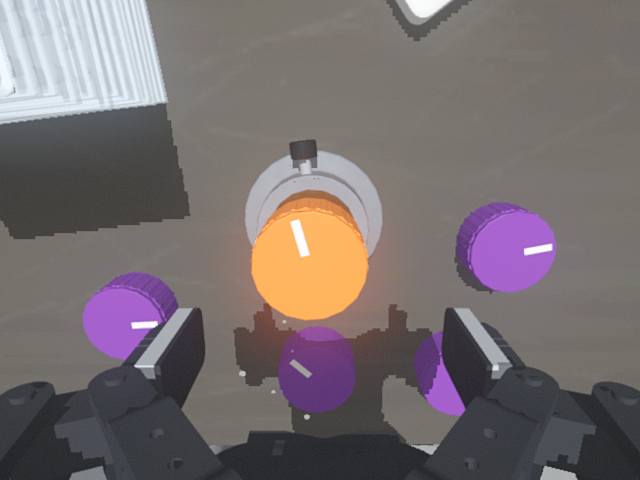

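The drift leaves the cap at (310,260) against a jaw midline near column 323, so I'll correct the shift.

```bash
python3 - <<'E'
from h import *
c=ld("wrist3");m=orange(c);print(onz(c,310,258,.096).round(4))
h=cv2.cvtColor(c["pixels"],cv2.COLOR_RGB2HSV);P=pts(c);m=cv2.inRange(h,(5,120,150),(22,255,255));q=P[(m>0)&(P[...,2]>.092)];print(q.min(0),q.max(0),(q.min(0)+q.max(0))/2)
E
```

```text
[ 0.4902 -0.2586  0.096 ]
[ 0.45871783 -0.28511326  0.09201924] [ 0.51321114 -0.23098907  0.09874771] [ 0.48596449 -0.25805116  0.09538348]
```

move_arm(moves=[[[0.016,0.015,0,0,0,0,-1],[0,0,0,0,0,0,-1]]])

```text
clock: 2.1
eef_pos: [0.4861, -0.2595, 0.1172]
tool_rot: [1.0, -0.005, -0.002, 0.0]
ft_force: [1.1, 0.2, 0.7]
grip_width: 0.0855
```

move_arm(moves=[[[0,0.003,-0.03,0,0,0,-1],[0,0,-0.03,0,0,0,-1],[0,0,-0.015,0,0,0,-1],[0,0,0,0,0,0,-1],[0,0,0,0,0,0,-1]]])

```text
clock: 2.52
eef_pos: [0.4926, -0.2611, 0.0878]
tool_rot: [1.0, -0.005, 0.005, 0.004]
ft_force: [-0.5, -0.4, 0.0]
grip_width: 0.0852
```

move_arm(moves=[[[-0.012,0.006,-0.012,0,0,0.02,-1],[0,0,0,0,0,0,-1]]])

```text
clock: 2.68
eef_pos: [0.4882, -0.2588, 0.0842]
tool_rot: [1.0, 0.001, 0.007, 0.005]
ft_force: [-0.1, 0.5, 0.1]
grip_width: 0.0857
```

move_arm(moves=[[[-0.004,0.001,-0.009,0.02,0.027,0,-1],[0,0,0,0,0,0,-1]]])

```text
clock: 2.85
eef_pos: [0.4874, -0.259, 0.0819]
tool_rot: [1.0, 0.001, 0.001, 0.001]
ft_force: [0.5, 1.3, -0.2]
grip_width: 0.0855
```

move_arm(moves=[[[-0.002,0.002,0,0,0,0,1],[0,0,0,0,0,0,1],[0,0,0,0,0,0,1],[0,0,0,0,0,0,1],[0,0,0,0,0,0,1],[0,0,0,0,0,0,1]]])

```text
clock: 3.35
eef_pos: [0.4883, -0.259, 0.0834]
tool_rot: [1.0, 0.0, 0.002, 0.001]
ft_force: [-0.1, 0.3, -0.0]
grip_width: 0.0116
```

```bash
python3 - <<'E'
from workcell import *
import cv2,pickle
for n in ["wrist"]:
    c=camera(n);pickle.dump(c,open(f"{n}4.pkl","wb"));cv2.imwrite(f"pics/{n}4.png",c["pixels"][:,:,::-1])
print(get_obs())
E
```

```text
{'clock': 3.4, 'joint_pos': array([-4.87815038e-01,  4.31515988e-01, -8.62085270e-02,  1.04747245e+00,
        8.60858732e-05,  2.65312733e+00]), 'joint_vel': array([-6.39076399e-06, -4.88052363e-04, -1.52386308e-03, -1.32744289e-03,
       -7.23451018e-04,  2.14271981e-04]), 'tau': array([-2.82885281e-03, -4.37214196e+01,  2.27439916e+01, -3.03389656e-02,
        6.00297881e-05,  2.32784796e-04]), 'eef_pos': array([ 0.4882733 , -0.25903949,  0.0834332 ]), 'tool_rot': array([9.99996027e-01, 3.25260708e-04, 2.49287891e-03, 1.27498796e-03]), 'ft_force': array([-0.50315507,  0.49121352,  0.49757775]), 'ft_torque': array([-0.01090593, -0.0087433 , -0.03587125]), 'grip_width': 0.004777858212898771}
```

View pics/wrist4.png

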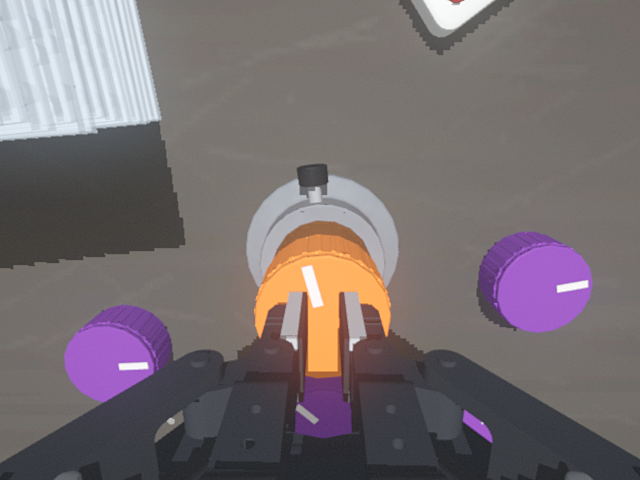

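The fingers shut to 5 mm above the cap, which shows under the pads at (323,320). I need to find where the pads really are before going on.

```bash
python3 - <<'E'
from h import *
for n in["wrist3","wrist4"]:
    c=ld(n);P=pts(c);print(n,c["extrinsics"][:3,3].round(4),c["extrinsics"][:3,2].round(3))
    for u,v in ([(295,300),(350,300),(295,340),(352,340),(290,370),(323,345),(323,280),(323,365)] if n=="wrist4" else [(185,320),(200,360),(160,360),(455,320),(310,260)]):print(u,v,P[v,u].round(4))
E
```

```text
wrist3 [ 0.5525 -0.265   0.2706] [-0.292  0.002 -0.957]
185 320 [ 0.4904 -0.2205  0.1546]
200 360 [ 0.4704 -0.2211  0.1466]
160 360 [ 0.4907 -0.2213  0.1771]
455 320 [ 0.489  -0.3071  0.1531]
310 260 [ 0.4892 -0.2585  0.0959]
wrist4 [ 0.561  -0.2577  0.2407] [-0.281 -0.003 -0.96 ]
295 300 [ 0.4999 -0.2483  0.109 ]
350 300 [ 0.4996 -0.2678  0.1084]
295 340 [ 0.4992 -0.2499  0.1352]
352 340 [ 0.4993 -0.2666  0.1353]
290 370 [ 0.5008 -0.2498  0.1523]
323 345 [ 0.4749 -0.2583  0.0975]
323 280 [ 0.5028 -0.2583  0.0976]
323 365 [ 0.4647 -0.2583  0.0959]
```

```bash
python3 - <<'E'
import workcell
print([k for k in dir(workcell) if k[0]!='_'])
print(getattr(workcell,'tcp_to_tips',None))
from h import *
c=ld("wrist4");P=pts(c);print(P[286:306:2,296].round(4));print(P[286:306:2,300].round(4))
E
```

```text
['Unreachable', 'camera', 'get_obs', 'job_done', 'tcp_to_tips']
0.011
[[ 0.4996 -0.2479  0.0958]
 [ 0.4988 -0.2479  0.0959]
 [ 0.4982 -0.2479  0.0963]
 [ 0.5    -0.2483  0.1023]
 [ 0.5003 -0.2484  0.1049]
 [ 0.5004 -0.2485  0.1067]
 [ 0.4999 -0.2486  0.1075]
 [ 0.5003 -0.2487  0.11  ]
 [ 0.5004 -0.2489  0.1118]
 [ 0.4994 -0.2488  0.1113]]
[[ 0.5001 -0.2495  0.0971]
 [ 0.4992 -0.2495  0.0968]
 [ 0.4982 -0.2494  0.0963]
 [ 0.5002 -0.2498  0.1028]
 [ 0.5002 -0.2499  0.1046]
 [ 0.4998 -0.2499  0.1056]
 [ 0.4998 -0.25    0.1073]
 [ 0.5001 -0.2501  0.1094]
 [ 0.5    -0.2502  0.111 ]
 [ 0.5001 -0.2503  0.1127]]
```

Measured against the camera, the fingertips stand about 29 mm higher than eef_pos and tcp_to_tips imply. The wrist3 open pads (+31 mm) and wrist4 shut pads (+18.5 mm) agree on this, given the 13 mm swing. The cap wasn't touched: there was no contact force. I'll reopen and regrasp using camera heights, aiming for an eef z of about 0.049.

move_arm(moves=[[[-0.002,0.001,0,0,0,0,-1],[0,0,0.004,0,0,0,-1],[0,0,0,0,0,0,-1],[0,0,0,0,0,0,-1],[0,0,0,0,0,0,-1],[0,0,0,0,0,0,-1],[0,0,0,0,0,0,-1],[0,0,0,0,0,0,-1]]])

```text
clock: 4.07
eef_pos: [0.487, -0.2584, 0.0857]
tool_rot: [1.0, 0.0, 0.002, 0.001]
ft_force: [0.0, -0.3, -0.2]
grip_width: 0.0855
```

move_arm(moves=[[[0,0,-0.024,0,0,0,-1],[0,0,-0.024,0,0,0,-1],[0,0,0,0,0,0,-1],[0,0,0,0,0,0,-1]]])

```text
clock: 4.4
eef_pos: [0.4878, -0.2588, 0.0619]
tool_rot: [1.0, 0.0, 0.003, 0.002]
ft_force: [-0.4, 0.4, 0.5]
grip_width: 0.0853
```

```bash
python3 - <<'E'
from workcell import *
import cv2,pickle
for n in ["wrist"]:
    c=camera(n);pickle.dump(c,open(f"{n}5.pkl","wb"));cv2.imwrite(f"pics/{n}5.png",c["pixels"][:,:,::-1])
print(get_obs()["eef_pos"])
E
```

```text
[ 0.48762919 -0.25869221  0.06184578]
```

View pics/wrist5.png

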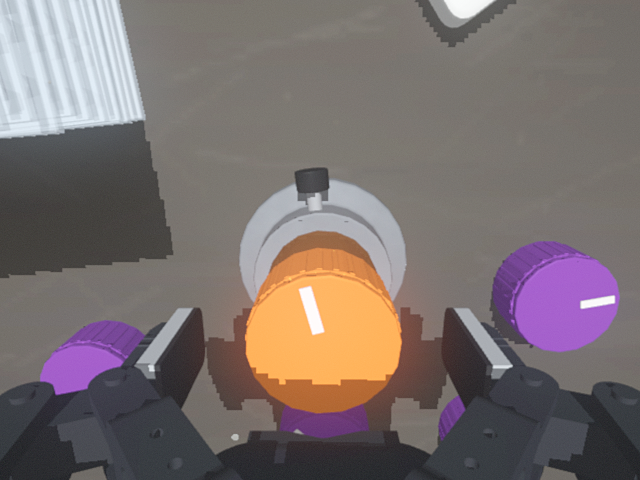

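The cap at (323,340) is centred between the pads. 13 mm more to go down.

move_arm(moves=[[[-0.002,0.001,-0.024,0,0,0,-1],[0,0,-0.005,0,0,0,-1],[0,0,0,0,0,0,-1]]])

```text
clock: 4.7
eef_pos: [0.488, -0.2589, 0.0492]
tool_rot: [1.0, 0.0, 0.005, 0.002]
ft_force: [-0.1, 0.5, -0.1]
grip_width: 0.0857
```

move_arm(moves=[[[-0.003,0.001,0,0.008,0.018,0,-1],[0,0,0,0,0,0,0.3],[0,0,0,0,0,0,1],[0,0,0,0,0,0,1],[0,0,0,0,0,0,1],[0,0,0,0,0,0,1],[0,0,0,0,0,0,1]]])

```text
clock: 5.28
eef_pos: [0.4884, -0.2595, 0.0528]
tool_rot: [1.0, 0.0, 0.002, 0.001]
ft_force: [-0.1, 0.0, -0.8]
grip_width: 0.0529
```

```bash
python3 - <<'E'
from workcell import *
import cv2,pickle
for n in ["wrist"]:
    c=camera(n);pickle.dump(c,open(f"{n}6.pkl","wb"));cv2.imwrite(f"pics/{n}6.png",c["pixels"][:,:,::-1])
print(get_obs())
E
```

```text
{'clock': 5.3333, 'joint_pos': array([-4.87976850e-01,  4.64668360e-01, -1.22959266e-01,  9.78932965e-01,
       -7.26136988e-04,  2.65295615e+00]), 'joint_vel': array([-0.00073008,  0.00354405, -0.0012161 , -0.00089048,  0.00028497,
        0.00111297]), 'tau': array([-7.55159435e-04, -4.44366109e+01,  2.18989742e+01, -1.44976610e-02,
       -2.67407137e-03, -1.49870164e-06]), 'eef_pos': array([ 0.48836105, -0.259479  ,  0.0527699 ]), 'tool_rot': array([9.99997637e-01, 3.29059356e-04, 1.70002212e-03, 1.31419264e-03]), 'ft_force': array([ 0.72531102,  0.51858778, -0.1984719 ]), 'ft_torque': array([ 0.04282093,  0.05617588, -0.04993307]), 'grip_width': 0.05282600972473514}
```

View pics/wrist6.png

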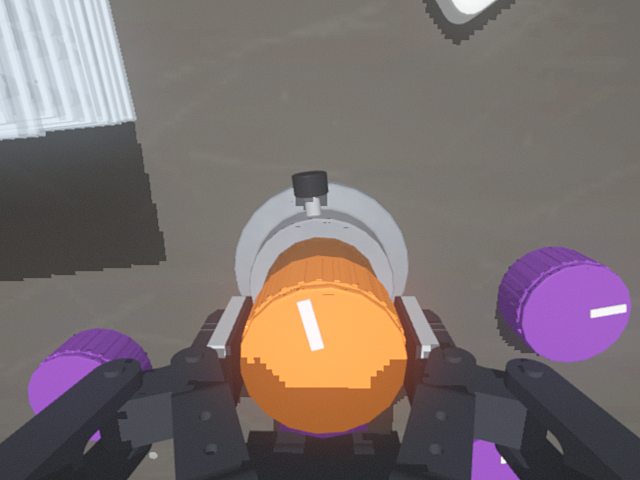

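The cap is gripped at 53 mm between the pads at (230,325) and (415,325). Now I'll turn it anticlockwise.

move_arm(moves=[[[0,0,0,0,0,0.2,1],[0,0,0,0,0,0.22,1],[0,0,0,0,0,0.22,1],[0,0,0,0,0,0.22,1],[0,0,0,0,0,0.1,1]]])

```text
clock: 5.75
eef_pos: [0.4877, -0.259, 0.0521]
tool_rot: [0.965, 0.26, 0.001, 0.0]
ft_force: [0.9, -0.2, 0.1]
grip_width: 0.0527
```

move_arm(moves=[[[0,0,0,0,0,0.22,1],[0,0,0,0,0,0.22,1],[0,0,0,0,0,0.22,1],[0,0,0,0,0,0.22,1],[0,0,0,0,0,0.22,1],[0,0,0,0,0,0.22,1],[0,0,0,0,0,0.15,1],[0,0,0,0,0,0,1]]])

```text
clock: 6.42
eef_pos: [0.4872, -0.2579, 0.0518]
tool_rot: [0.785, 0.62, 0.001, -0.001]
ft_force: [1.0, -0.7, 0.0]
grip_width: 0.0528
```

```bash
python3 - <<'E'
from workcell import *
import cv2,pickle
for n in ["wrist"]:
    c=camera(n);pickle.dump(c,open(f"{n}7.pkl","wb"));cv2.imwrite(f"pics/{n}7.png",c["pixels"][:,:,::-1])
o=get_obs();print(o["eef_pos"],o["tool_rot"],o["ft_torque"],2*__import__("math").atan2(o["tool_rot"][1],o["tool_rot"][0]))
E
```

```text
[ 0.48717161 -0.25788343  0.05174791] [ 0.7853889   0.61899983  0.00126022 -0.00137678] [0.03944669 0.01515803 0.04054991] 1.3349399366830306
```

View pics/wrist7.png

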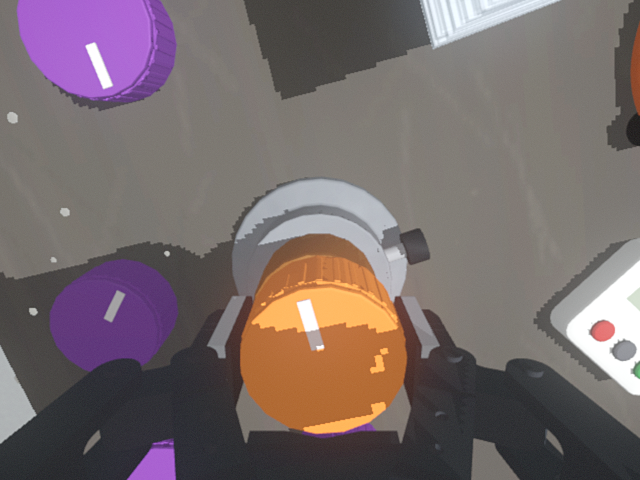

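The cap turned with the jaws: its line is still at (310,325), while the clamp screw moved to (415,245). It has turned about 1.33 rad to roughly 1.5, so it is free. Now I'll lift it.

move_arm(moves=[[[0,0,0.02,0,0,0,1],[0,0,0.02,0,0,0,1],[0,0,0.03,0,0,0,1],[0,0,0.03,0,0,0,1],[0,0,0.05,0,0,0,1],[0,0,0.06,0,0,0,1],[0,0,0.06,0,0,0,1],[0,0,0.06,0,0,0,1]]])

```text
clock: 7.13
eef_pos: [0.4805, -0.2545, 0.2208]
tool_rot: [0.789, 0.614, -0.002, -0.009]
ft_force: [1.7, -1.3, -0.6]
grip_width: 0.0527
```

```bash
python3 - <<'E'
from workcell import *
import cv2,pickle
ims=[]
for n in ["wrist","scene"]:
    c=camera(n);pickle.dump(c,open(f"{n}8.pkl","wb"));ims.append(cv2.resize(c["pixels"][:,:,::-1],(400,300)) if n=="wrist" else cv2.resize(c["pixels"][150:390,280:600,::-1],(400,300)))
cv2.imwrite("pics/m8.png",__import__("numpy").hstack(ims))
o=get_obs();print(o["eef_pos"],o["tool_rot"],o["ft_force"],o["grip_width"])
E
```

```text
[ 0.48398859 -0.25630981  0.22589698] [ 7.89059814e-01  6.14309087e-01  5.65455556e-04 -2.93870366e-03] [ 0.43316924  0.13689345 -0.11931961] 0.053156944135315534
```

View pics/m8.png

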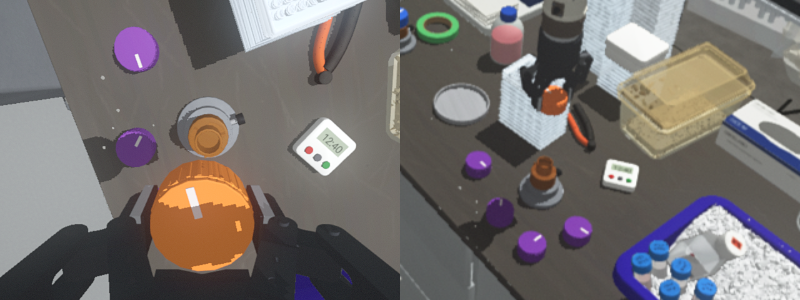

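The cap is held at (200,220) in the left crop and the bare neck shows at (208,135). The lower edge is about 0.24 m up, well clear of the plates. Moving towards the dish.

move_arm(moves=[[[0.0,0.07,0,0,0,0,1],[0.0,0.07,0,0,0,0,1],[0.005,0.07,0,0,0,0,1],[0.005,0.07,0,0,0,0,1],[0.005,0.07,0,0,0,0,1],[0.005,0.06,0,0,0,0,1],[0,0,0,0,0,0,1]]])

```text
clock: 7.82
eef_pos: [0.4932, -0.0469, 0.2308]
tool_rot: [0.794, 0.608, 0.003, 0.001]
ft_force: [0.2, 0.5, -1.2]
grip_width: 0.0528
```

```bash
python3 - <<'E'
from workcell import *
import cv2,pickle
for n in ["wrist","top"]:
    c=camera(n);pickle.dump(c,open(f"{n}9.pkl","wb"));cv2.imwrite(f"pics/{n}9.png",c["pixels"][:,:,::-1])
o=get_obs();print(o["eef_pos"],o["tool_rot"],o["ft_force"],o["grip_width"])
E
```

```text
[ 0.49323859 -0.05035892  0.23071659] [0.79501231 0.60658578 0.00230202 0.00195475] [-0.56628161 -0.11769097 -0.51945783] 0.05294975119183296
```

View pics/wrist9.png

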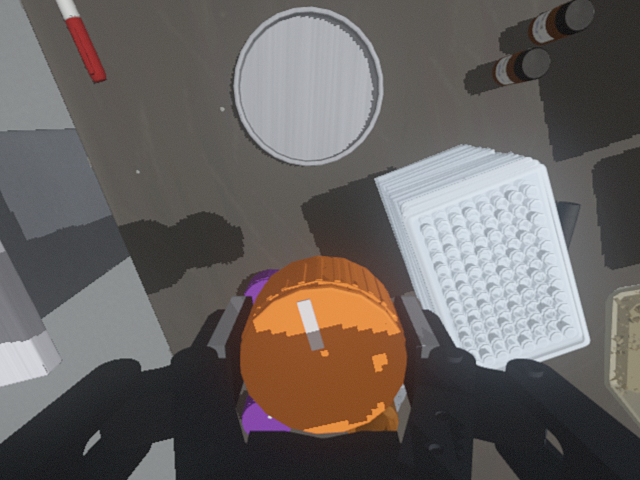

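The full dish is visible, with its centre near (309,86). I'll fit its rim and triangulate it against the top view.

```bash
python3 - <<'E'
from h import *
R={}
for n,(x0,y0,x1,y1),r in [("wrist9",(210,0,400,185),(65,90)),("top0",(250,175,340,260),(24,32))]:
    c=ld(n);g=cv2.cvtColor(c["pixels"],cv2.COLOR_RGB2GRAY)[y0:y1,x0:x1]
    ci=cv2.HoughCircles(cv2.GaussianBlur(g,(3,3),0),cv2.HOUGH_GRADIENT,1,30,param1=100,param2=12,minRadius=r[0],maxRadius=r[1])
    for q in ci[0][:2]:print(n,q+[x0,y0,0],onz(c,q[0]+x0,q[1]+y0,.014).round(4))
    m=((g>110)*255).astype(np.uint8);k,l,s,ce=cv2.connectedComponentsWithStats(m)
    b=1+np.argmax(s[1:,4]);m=((l==b)*255).astype(np.uint8);cs,_=cv2.findContours(m,0,1);C=max(cs,key=cv2.contourArea)
    if len(C)>20:
        e=cv2.fitEllipse(cv2.convexHull(C));u,v=e[0][0]+x0,e[0][1]+y0;print("  ell",u,v,e[1],s[b],onz(c,u,v,.014).round(4));R[n]=ray(c,u,v)
        H=np.array([onz(c,p[0][0]+x0,p[0][1]+y0,.014)[:2] for p in cv2.convexHull(C)],np.float32);print("  rim circle on plane",cv2.minEnclosingCircle(H))
    P=pts(c)[y0:y1,x0:x1];q=P[m>0];print("  depth z",np.nanpercentile(q[:,2],[10,50,90]).round(4))
    qq=q[(q[:,2]>.009)&(q[:,2]<.02)]
    if len(qq)>10:print("  rim bb",((qq.min(0)+qq.max(0))/2).round(4),np.ptp(qq,0).round(4))
if len(R)==2:print(tri(*R.values()))
# held cap bottom (check) + pads in wrist9
c=ld("wrist9");P=pts(c)
h=cv2.cvtColor(c["pixels"],cv2.COLOR_RGB2HSV);m=cv2.inRange(h,(5,120,80),(22,255,255));m[:250]=0;m[430:]=0;q=P[m>0];zt=np.nanpercentile(q[:,2],[5,50,95]);t=q[q[:,2]>zt[1]-.006];print("held cap top",zt,t.min(0).round(4),t.max(0).round(4))
for u,v in[(240,300),(408,300),(232,325),(418,325)]:print(P[v,u].round(4))
E
```

```text
wrist9 [305.5         82.5         76.30000305] [0.5076 0.0565 0.014 ]
  ell 308.28894805908203 85.7057113647461 (150.14682006835938, 159.5929412841797) [   23     6   151   160 17728] [0.5092 0.0534 0.014 ]
  rim circle on plane ((0.5084177851676941, 0.05017636716365814), 0.06531517207622528)
  depth z [0.0035 0.0047 0.0136]
  rim bb [0.5081 0.0504 0.013 ] [0.1288 0.1291 0.008 ]
top0 [293.5        215.5         27.70000076] [0.507  0.0527 0.014 ]
  ell 294.0719528198242 215.09150314331055 (55.291996002197266, 56.076107025146484) [  16   13   57   55 2426] [0.5079 0.0513 0.014 ]
  rim circle on plane ((0.5081534385681152, 0.05141642317175865), 0.06634174287319183)
  depth z [-0.0003  0.004   0.0116]
  rim bb [0.5076 0.0515 0.0143] [0.1271 0.1271 0.0107]
(array([0.5089852 , 0.05261673, 0.00972146]), np.float64(0.0023052617596074883))
held cap top [0.25340034 0.27553574 0.27659306] [ 0.4663 -0.0752  0.2695] [ 0.5205 -0.0205  0.2777]
[ 0.4682 -0.028   0.2559]
[ 0.5257 -0.0435  0.2565]
[ 0.4693 -0.0281  0.2745]
[ 0.5252 -0.0436  0.2742]
```

The dish is at (0.508, 0.051), and both views agree within 2 mm, with a floor z of about 0.004. The held cap's top is at eef z + 0.0455, so touchdown should be at an eef z of about -0.013. I'll centre first, then go down.

move_arm(moves=[[[0.01,0.07,0,0,0,0,1],[0.01,0.07,0,0,0,0,1],[0.01,0.06,0,0,0,0,1],[0,0,0,0,0,0,1],[0,0,-0.05,0,0,0,1],[0,0,-0.05,0,0,0,1],[0,0,-0.05,0,0,0,1],[0,0,0,0,0,0,1]]])

```text
clock: 8.58
eef_pos: [0.5113, 0.0418, 0.1557]
tool_rot: [0.801, 0.599, 0.004, 0.006]
ft_force: [-1.4, -1.6, -0.0]
grip_width: 0.0527
```

move_arm(moves=[[[-0.006,0.014,-0.04,0.009,0.026,0,1],[0,0,-0.05,0,0,0,1],[0,0,-0.05,0,0,0,1],[0,0,-0.04,0,0,0,1],[0,0,0,0,0,0,1],[0,0,0,0,0,0,1]]])

```text
clock: 9.08
eef_pos: [0.5117, 0.0398, 0.0686]
tool_rot: [0.805, 0.593, 0.001, 0.002]
ft_force: [0.6, 0.5, -0.3]
grip_width: 0.0527
```

move_arm(moves=[[[-0.008,0.018,-0.03,0,0,0,1],[0,0.004,-0.03,0,0,0,1],[0,0,-0.03,0,0,0,1],[0,0,0,0,0,0,1],[0,0,0,0,0,0,1]]])

```text
clock: 9.5
eef_pos: [0.516, 0.0477, 0.0329]
tool_rot: [0.807, 0.59, 0.007, 0.007]
ft_force: [0.9, -0.9, 0.0]
grip_width: 0.0529
```

```bash
python3 - <<'E'
from workcell import *
import cv2,pickle
ims=[]
for n in ["wrist","top"]:
    c=camera(n);pickle.dump(c,open(f"{n}10.pkl","wb"));ims.append(cv2.resize(c["pixels"][:,:,::-1],(400,300)) if n=="wrist" else cv2.resize(c["pixels"][140:290,200:400,::-1],(400,300)))
cv2.imwrite("pics/m10.png",__import__("numpy").hstack(ims))
o=get_obs();print(o["eef_pos"],o["tool_rot"],o["ft_force"],o["grip_width"])
from h import *
c=ld("wrist10");P=pts(c)
h=cv2.cvtColor(c["pixels"],cv2.COLOR_RGB2HSV);m=cv2.inRange(h,(5,120,80),(22,255,255));m[:250]=0;q=P[m>0];zt=np.nanpercentile(q[:,2],[5,50,95]);t=q[q[:,2]>zt[1]-.006];print("held cap top",zt,t.min(0).round(4),t.max(0).round(4))
E
```

```text
[0.51608692 0.04784108 0.03298498] [0.80728332 0.59007921 0.00720273 0.00694877] [ 0.0687972  -0.76357699 -0.54782135] 0.05307515392237325
held cap top [0.06048217 0.07760816 0.07873616] [0.4882 0.0197 0.0716] [0.543  0.0743 0.0801]
```

View pics/m10.png

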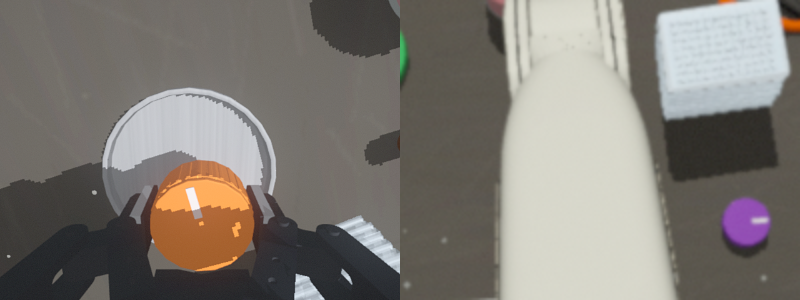

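The left crop shows the cap at (202,220) over the dish; the arm hides the dish in the top view. Its bottom is at about 0.049 m and its centre is at (0.516, 0.047). I'll correct by -8/+4 mm and keep lowering.

move_arm(moves=[[[-0.016,0.008,-0.01,0.006,0.037,0,1],[0,0,-0.02,0,0.01,0,1],[0,0,-0.02,0,0.01,0,1],[-0.003,0,-0.01,0,0,0,1],[0,0,0,0,0,0,1]]])

```text
clock: 10.02
eef_pos: [0.5087, 0.0522, 0.0043]
tool_rot: [0.808, 0.59, -0.002, -0.002]
ft_force: [-0.7, -0.6, -1.1]
grip_width: 0.0527
```

move_arm(moves=[[[0,0,-0.012,0,-0.008,0,1],[0,0,-0.01,0,0,0,1],[0,0,-0.006,0,0,0,1],[0,0,0,0,0,0,1]]])

```text
clock: 10.35
eef_pos: [0.5079, 0.0522, -0.0123]
tool_rot: [0.807, 0.59, -0.001, -0.002]
ft_force: [0.3, 0.2, 0.4]
grip_width: 0.0529
```

move_arm(moves=[[[0,0,-0.004,0,0,0,1],[0,0,0,0,0,0,1]]])

```text
clock: 10.52
eef_pos: [0.5083, 0.0522, -0.0115]
tool_rot: [0.807, 0.59, -0.001, -0.001]
ft_force: [0.7, 0.3, 0.1]
grip_width: 0.0533
```

```bash
python3 - <<'E'
from workcell import *
import cv2,pickle
from h import *
c=camera("wrist");pickle.dump(c,open("wrist11.pkl","wb"));cv2.imwrite("pics/wrist11.png",c["pixels"][:,:,::-1])
o=get_obs();print(o["eef_pos"],o["tool_rot"],o["ft_force"],o["grip_width"])
P=pts(c)
h=cv2.cvtColor(c["pixels"],cv2.COLOR_RGB2HSV);m=cv2.inRange(h,(5,120,80),(22,255,255));m[:250]=0;q=P[m>0];zt=np.nanpercentile(q[:,2],[5,50,95]);t=q[q[:,2]>zt[1]-.006];print("held cap top",zt,t.min(0).round(4),t.max(0).round(4))
print("floor",np.nanmedian(P[200:230,300:340,2]))
E
```

```text
[ 0.5085942   0.05224413 -0.0115023 ] [ 8.07432965e-01  5.89958481e-01 -2.35798503e-04 -9.71012431e-04] [ 0.82976872  0.42997842 -0.02503703] 0.05283971646514554
held cap top [0.01698547 0.03326194 0.03424915] [0.4813 0.0239 0.0273] [0.5359 0.0786 0.0359]
floor 0.00462817327518153
```

View pics/wrist11.png

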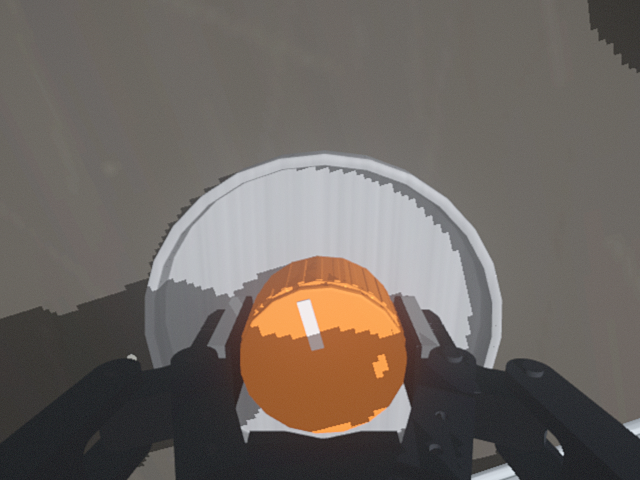

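The cap at (323,350) is centred in the dish, and its top at about 0.033 m puts it within a millimetre or so of the floor. I'll press down gently to feel contact.

move_arm(moves=[[[0,0,-0.004,0,0,0,1],[0,0,-0.004,0,0,0,1]]])

```text
clock: 10.73
eef_pos: [0.5091, 0.0523, -0.0124]
tool_rot: [0.807, 0.59, 0.001, -0.001]
ft_force: [-9.1, -0.8, 27.6]
grip_width: 0.053
```

There is contact, with 27 N upward, so the cap is on the floor. I'll ease off and open part-way.

move_arm(moves=[[[0,0,0.001,0,0,0,1],[0,0,0,0,0,0,1]]])

```text
clock: 10.9
eef_pos: [0.5096, 0.0523, -0.0108]
tool_rot: [0.807, 0.59, 0.001, -0.0]
ft_force: [-1.0, 0.6, -1.0]
grip_width: 0.0528
```

move_arm(moves=[[[0,0,-0.002,0,0,0,-0.3],[0,0,0,0,0,0,-0.6],[0,0,0,0,0,0,-0.6],[0,0,0,0,0,0,-0.6]]])

```text
clock: 11.23
eef_pos: [0.5095, 0.0523, -0.013]
tool_rot: [0.807, 0.59, 0.001, -0.0]
ft_force: [-0.9, -0.1, -0.2]
grip_width: 0.0682
```

Released at 68 mm. Now straight up.

move_arm(moves=[[[0,0,0.02,0,0,0,-0.6],[0,0,0.04,0,0,0,-0.6],[0,0,0.06,0,0,0,-0.6],[0,0,0.06,0,0,0,-0.6],[0,0,0.06,0,0,0,-0.6],[0,0,0.06,0,0,0,-0.6],[0,0,0.06,0,0,0,-0.6],[0,0,0,0,0,0,-0.6]]])

```text
clock: 11.9
eef_pos: [0.5034, 0.0517, 0.1752]
tool_rot: [0.807, 0.59, -0.003, -0.003]
ft_force: [1.3, 0.7, 0.9]
grip_width: 0.0685
```

```bash
python3 - <<'E'
from workcell import *
import cv2,pickle
from h import *
c=camera("wrist");cv2.imwrite("pics/wrist12.png",c["pixels"][:,:,::-1])
o=get_obs();print(o["clock"],o["eef_pos"],o["ft_force"],o["grip_width"])
P=pts(c)
h=cv2.cvtColor(c["pixels"],cv2.COLOR_RGB2HSV);m=cv2.inRange(h,(5,120,80),(22,255,255));k,l,s,_=cv2.connectedComponentsWithStats(m);m=l==1+np.argmax(s[1:,4]);q=P[m];zt=np.nanpercentile(q[:,2],[5,50,95]);t=q[q[:,2]>zt[1]-.004];print("cap top",zt,((t.min(0)+t.max(0))/2).round(4),np.ptp(t,0).round(4))
A=np.c_[t[:,:2],np.ones(len(t))];f=np.linalg.lstsq(A,t[:,2],rcond=None)[0];print("tilt",np.hypot(*f[:2]))
g=cv2.cvtColor(c["pixels"],cv2.COLOR_RGB2HSV)
q=P.reshape(-1,3);q=q[(np.hypot(q[:,0]-.508,q[:,1]-.051)<.09)&(np.hypot(q[:,0]-.508,q[:,1]-.051)>.05)&(q[:,2]>.0105)&(q[:,2]<.018)];print("rim",((q.min(0)+q.max(0))/2).round(4),np.ptp(q,0).round(4),len(q))
E
```

```text
11.95 [0.50241248 0.05157865 0.17292809] [ 0.28017709  0.35347389 -0.12122175] 0.06848284567410105
cap top [0.02833269 0.03253937 0.03372499] [0.5098 0.0515 0.0317] [0.0538 0.0533 0.0064]
tilt 0.007430410633691254
rim [0.508  0.0506 0.0139] [0.129  0.129  0.0067] 2691
```

View pics/wrist12.png

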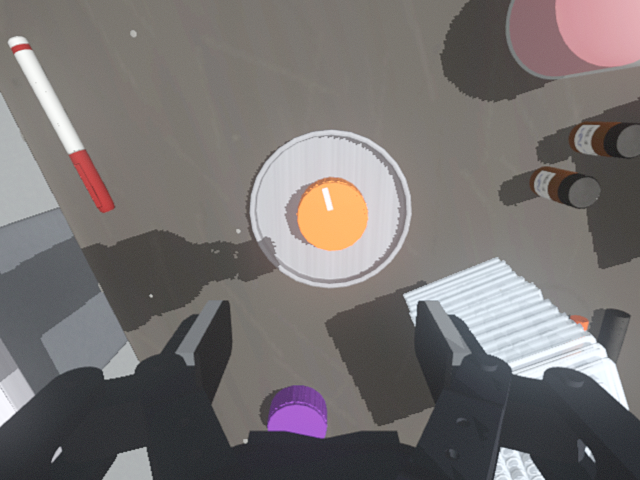

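The cap at (333,214) lies flat, line side up, inside the dish, centred at (330,209). It is about 2 mm off centre with a tilt of about 0.4°, and the gripper is clear of everything. Handing in.

```bash
python3 -c "
from workcell import *
print(job_done())"
```

```text
the job is handed in; nothing more can be done
None
```

I unscrewed the orange cap by about 1.33 rad, lifted it straight off, set it down in the steel dish and released it. I handed the job in at about 12 s; no verdict was reported.

**Last checks:** The wrist camera shows the cap top side up and about 2 mm from the dish's centre. Its top is at z ≈ 0.0325 m, which puts the lower edge on the dish floor at about 4.5 mm. Tilt is about 0.4°. The gripper is about 0.2 m above the dish and reads no contact force.

**What disagreed:**
- **Fingertip height:** the camera showed the fingertips about 29 mm higher than `eef_pos` and `tcp_to_tips` imply. My first grasp closed in the air just above the cap without touching it. I regrasped using the camera heights.
- **Cap height by triangulation:** the cap's top came out at 0.089–0.093 m, against 0.0965 m from the wrist depth image and the stated 0.096 m. I put this down to the colour mask including some of the cap's side.
- **Set-down force:** I pressed the cap onto the dish floor with about 28 N for a moment, more than I intended but under the 40 N limit. I then eased off before releasing.

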